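# Hold the hidden bolt head in the desk power box

## Task

A colleague is about to tighten the nut on the front of the bracket inside the small white power box on the desk. Swing its white door wide open by the handle (about three quarters of a right angle or more), then reach down into the narrow gap behind the bracket, take the bar-shaped bolt head between the two fingers so that it is turned upright against its spring, and keep it from turning: finish while still gripping it firmly, with the door left open. Leave the jar, the glue stick and the mouse where they are.

Things in the scene. Friction and masses are not known exactly. Their poses are not given: they have to be found in the camera images.
- box: Fixed white steel box, open at front and top where the door closes it. Origin on the desk under it; axes x from front to back, y to the left seen from the front, z up. It reaches in x from -70 (front) to +90 mm (back wall's outer face), in y from -95 to +95 mm; walls 4 mm thick, top edges 100 mm above the desk, inner floor at 6 mm. Place and yaw differ each time.
- door (a joint): White door's angle, rad: 0 shut, 1.8 widest; starts 0 to 0.15. Turns about a vertical axis at the box's front left corner, clockwise seen from above, panel out towards the robot. Front panel 195 mm wide, 104 high; a level top panel (195 x 168 mm, upper face 108 above the desk) is fixed to it, covers the box when shut and swings away with it. Stays where left; friction 0.15 N m.
- door_handle (a point): Point on the axis of the door's upright round steel handle bar, 100 mm above the desk. Bar 14 mm in diameter, from 45 to 115 mm above the desk, tied to the panel by one 10 mm arm low down (51 to 61 mm above the desk). Axis 40 mm out from the panel's face and 145 mm sideways from the hinge axis. Axes: as the box's when shut, turning with the door.
- door_hinge (a point): Point on the door's vertical hinge axis, 100 mm above the desk.
- bracket: Fixed upright aluminium bracket in the box, 80 mm wide, 6 thick, top edge 98 mm above the desk, with a black power unit and a nut on its front. Origin on the box's inner floor, axes parallel to the box's, up to 18 mm left or right of its middle. Plate's back face at x = +34 mm, the box's back wall at x = +86: a 52 mm gap, open to above.
- bolt (a joint): Lean of the bolt head about the bolt's level axis (box x), rad: 0 when its long side is upright, positive with its top towards the box's -y. Rests at about 0.35 (0.30 to 0.40); a light spring (0.2 N m/rad about 0.35, so 0.07 N m at upright) turns it back if let go. Range -0.7 to 0.7. Closing two fingers on it from left and right turns it upright.
- bolt_head (a point): Centre of the bolt head, 62 mm above the desk, in the gap behind the bracket (58 mm behind the bracket's origin in x). The dark steel head is a bar 44 mm long (its z, upright at joint 0), 14 mm wide (its y, the width to grip) and 24 mm deep (its x, along the bolt). Leaning, it takes about 29 mm from left to right.
- jar: White screw-lid jar, 84 mm across and 120 mm tall, loose; origin under its middle. Leave alone.
- glue: White glue stick standing upright, 30 mm across and 95 mm tall, loose; origin under its middle. Leave alone.
- mouse: Black computer mouse, 100 by 60 by 33 mm, loose; origin under its middle. Leave alone.

How it is judged:
By the outcome, as a careful person would: the job done as asked, in the order asked, and still so for the second after the job is handed in, while the arm keeps its last pose, push and grip.
It also fails if it takes over 45 s, if anything falls off the work surface, if the arm or the gripper's body presses on something with over 40 N, if the wrist force passes 120 N, or if a joint passes its speed limit or range.

## Robot

A 7-joint arm with a two-finger parallel gripper is mounted at the origin on the work surface. World frame = base frame: x ahead of the robot, y to its left, z up, the work surface at z = 0. Lengths are in m, angles in rad, forces in N, time in s.
With the tool pointing down it reaches from about 0.425 to 0.95 m from the base axis. Payload 4.7 kg.
Tool frame: the origin (TCP) lies on the centre line of the jaws, within the pads' length; the fingertips stand robot.nose_length ahead of it and the grasp point (between the pads) lies 8 mm behind it (robot.nose_length is the distance from the TCP to the fingertips, in m); z points along the fingers, x is the direction in which the jaws open and shut, and the axes are right-handed (so a half turn about z gives the same grasp; the last joint's range is limited). The gripper opens to 85 mm and grips with 20 to 120 N. Pads are 22 mm wide; open, the fingers measure 114 mm over their backs; the gripper's body (76 mm by 85 mm) begins 54 mm behind the grasp point. The pads swing forward as they close: fully open they stand 13 mm farther back than shut.
Start: joints at [-1.14, 0.469, -0.049, 1.532, 0.024, 1.141, -0.082], TCP at [0.3, 0.605, 0.242] pointing down, gripper open.
Joint ranges: [-2.59, 2.59], [-0.33, 1.99], [-1.39, 1.29], [0.1, 2.45], [-1.04, 4.18], [0.21, 1.99], [-2.66, 2.66]. Speed limits (rad/s): [2.57, 2.57, 3.14, 3.14, 3.14, 3.14, 3.14].

## Interface

Orientations are given as [roll, pitch, yaw] about the fixed x, y, z axes, in that order (R = Rz(yaw) Ry(pitch) Rx(roll)).
In Python, from plant import robot gives the robot as it stands. Calls block until the motion is done:
- robot.goto(position, orientation): joint-space move of the TCP to a pose.
- robot.move_straight(position, vel=0.15, attitude=None, contact_N=None): straight line of the TCP; attitude=None keeps the orientation; vel is the mean speed in m/s. With contact_N (N) it stops when the force on the tool has changed by that much, and returns True; else False.
- robot.move_joints(angles): joint-space move.
- robot.grip(opening, strength=None): opening from 0.0 (shut) to 1.0 (fully open); strength is the grip in N (None keeps the last); returns when the fingers have stopped.
- robot.sleep(seconds).
- robot.inverse_kinematics(position, orientation): joint angles nearest the present ones, or None.
- robot.sense(): the state.
- robot.grab_frame(name): name is "side" or "top" or "wrist"; returns a dict with "image" (400x640x3 uint8, red, green, blue), "range_z" (400x640 float32, m along the optical axis (not along the pixel's ray), 0 where there is no reading), "fx", "fy", "cx", "cy" (pixels), "R" (3x3) and "t" (3): a world point X has camera coordinates R X + t. Camera axes: x right, y down, z forward; pixel columns grow to the right and rows downward; lengths in m; the calibration is good to about 2 mm. A picture is of the moment at which its call begins.
A pose or a line that the arm cannot do raises robot.IKError and nothing moves.
- robot.close_job(): hands the job in, once; it reports no verdict.
The state is a dict: "t": time; "joint_pos": joint angles; "joint_velocities": joint speeds; "effort": joint torques, N m; "tcp_pos": TCP position; "tcp_rot": TCP orientation; "wrist_force": force on the tool from outside, world axes, zero at the start; "torque": the same for the moment, N m; "opening": opening from 0.0 (shut) to 1.0 (fully open).
Only numpy, scipy, OpenCV 4.12 (cv2) and the standard library are available. Lean on these libraries where they do the work, as an engineer would, in place of code of your own. Each camera call takes 0.05 s, during which the arm holds its last target.

## Working session

There is one attempt and no reset: what is moved stays moved. The work goes in short steps, each a Python script; the robot and the scene stay as the last script left them, time stands still between calls to the robot, and variables do not carry over. Pictures are saved under pics/ and viewed, and the job is handed in when it is done.

```bash
ls; mkdir -p pics
python3 - <<'E'
from plant import robot
import cv2
s=robot.sense()
print(s['t'],s['tcp_pos'],s['tcp_rot'],robot.nose_length,s['opening'])
for n in ("side","top","wrist"):
    f=robot.grab_frame(n)
    cv2.imwrite(f"pics/a_{n}.png",f["image"][:,:,::-1])
    print(n,f["fx"],f["cx"],f["cy"],(-f["R"].T@f["t"]).round(3),f["R"].round(3).tolist())
    print((f["range_z"]>0).mean())
E
```

```text
pics
0.0 [0.2992944  0.60436137 0.241232  ] [3.14150578e+00 2.02387047e-03 1.11097443e+00] 0.011 0.9993435961339047
side 502.3995199926195 319.03481140616896 200.55603784901894 [ 0.439 -1.017  0.946] [[0.993, -0.114, 0.011], [-0.065, -0.645, -0.762], [0.094, 0.756, -0.648]]
0.9960390625
top 428.9559360477361 322.8072662376523 196.69152090738663 [ 3.220e-01 -1.000e-03  1.194e+00] [[0.01, -1.0, 0.004], [-0.98, -0.011, -0.201], [0.201, -0.002, -0.98]]
0.99612109375
wrist 295.6735667732301 318.0525273921354 199.70572620460226 [0.235 0.637 0.374] [[0.444, 0.896, -0.001], [0.86, -0.425, 0.283], [0.253, -0.126, -0.959]]
0.99594921875
```

View pics/a_side.png

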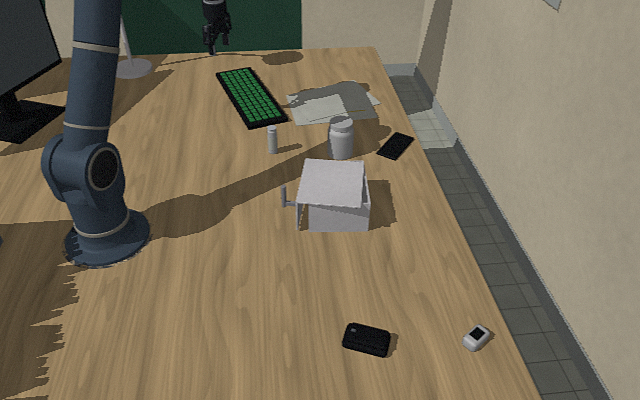

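View pics/a_top.png

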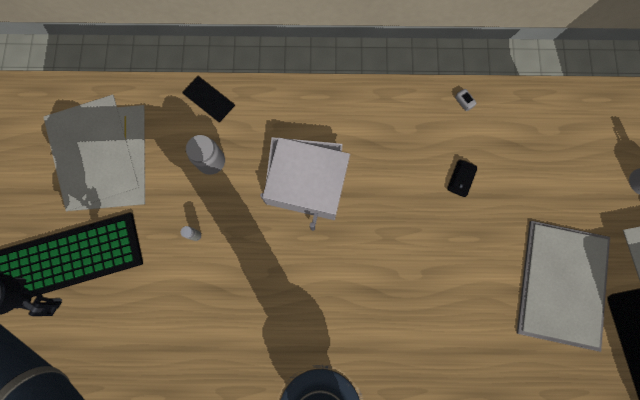

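The side view shows the closed box at about (335,195) with its handle at (284,195). In the top view the door's top panel is at (263–350,138–216), slightly ajar, and the handle is at (312,222). The jar is at (205,152) and the glue stick at (189,233). Next I'll measure from the top view and its depth.

```bash
cat > h.py <<'E'
import numpy as np, cv2
def cloud(f):
    v,u=np.mgrid[0:400,0:640]; z=f["range_z"].astype(float)
    P=np.stack([(u-f["cx"])/f["fx"]*z,(v-f["cy"])/f["fy"]*z,z],-1)
    W=(P-f["t"])@f["R"]
    W[z<=0]=np.nan
    return W
def ray(f,u,v,h):
    d=f["R"].T@np.array([(u-f["cx"])/f["fx"],(v-f["cy"])/f["fy"],1]); c=-f["R"].T@f["t"]
    return c+d*(h-c[2])/d[2]
def proj(f,X):
    c=f["R"]@np.asarray(X,float)+f["t"]; return np.array([f["fx"]*c[0]/c[2]+f["cx"],f["fy"]*c[1]/c[2]+f["cy"]])
E
python3 - <<'E'
from plant import robot
from h import *
f=robot.grab_frame("top"); W=cloud(f); im=f["image"]
cv2.imwrite("pics/b.png",cv2.resize(im[120:250,170:370,::-1],None,fx=4,fy=4,interpolation=cv2.INTER_CUBIC))
cv2.imwrite("pics/b2.png",cv2.resize(np.uint8(np.clip(W[120:250,170:370,2]*2000,0,255)),None,fx=4,fy=4,interpolation=cv2.INTER_NEAREST))
Z=W[...,2]
print("desk z", np.nanmedian(Z[300:340,200:260]))
m=((Z>0.09)&(Z<0.135)).astype(np.uint8); m[:, :250]=0; m[:,370:]=0; m[:120]=0;m[235:]=0
n,l,st,_=cv2.connectedComponentsWithStats(m)
for i in range(1,n):
    if st[i,4]>20:
        print(st[i], np.nanmean(W[l==i],0).round(4), np.nanmedian(Z[l==i]))
        if st[i,4]>1000:
            c=max(cv2.findContours((l==i).astype(np.uint8),0,1)[0],key=cv2.contourArea)
            q=np.array([ray(f,*p[0],0.108)[:2]*1000 for p in c],np.float32)
            r=cv2.minAreaRect(q);print(r,cv2.boxPoints(r))
for nm,(u0,u1,v0,v1) in dict(jar=(180,230,130,180),glue=(175,205,220,245)).items():
    S=W[v0:v1,u0:u1].reshape(-1,3); t=S[S[:,2]>np.nanmax(S[:,2])-0.012]; print(nm,t.mean(0),np.ptp(t,axis=0))
E
```

```text
desk z 0.0003713189291940813
[ 260  137   90   78 4976] [0.6035 0.0433 0.1074] 0.1079128276643252
((612.490478515625, 48.37538146972656), (212.7208709716797, 191.27398681640625), 77.45807647705078) [[496.03903  -34.67907 ]
 [682.7488   -76.214966]
 [728.9419   131.42984 ]
 [542.2322   172.96573 ]]
[309 222   6   7  28] [0.4702 0.025  0.1115] 0.11364564854241613
jar [0.66894293 0.32226856 0.11983498] [0.07206902 0.07277861 0.01198634]
glue [0.45307378 0.34879859 0.09513829] [0.0266195  0.02889874 0.01139   ]<stdin>:5: RuntimeWarning: invalid value encountered in cast
```

View pics/b.png

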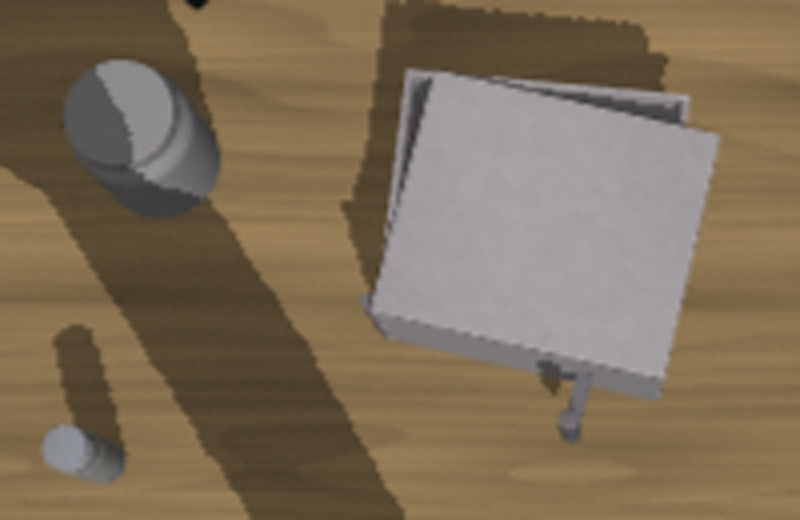

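View pics/b2.png

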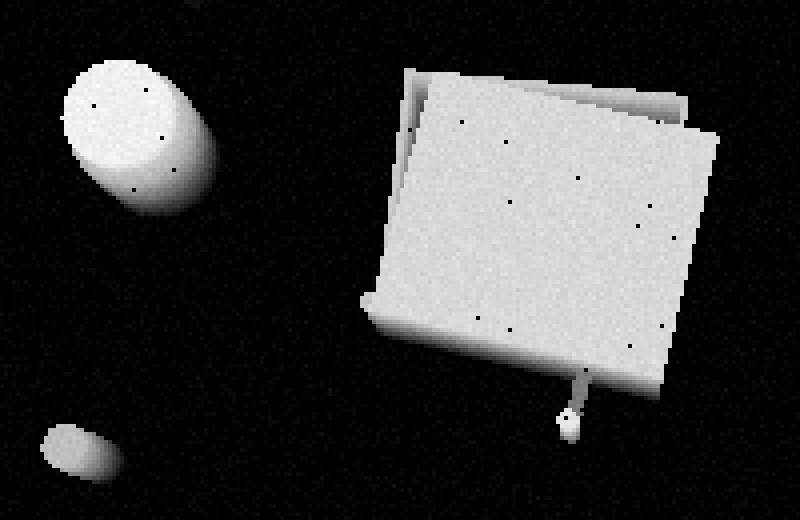

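The crop shows the panel corners at roughly (435,72), (720,133), (663,383) and (375,318). The box's back corners are at (407,70) and (688,97), the hinge knuckle at (366,302), and the handle top at (568,413). I'll convert these to positions.

Run:
```python
from plant import robot
from h import *
f=robot.grab_frame("top"); W=cloud(f); Z=W[...,2]
def r(cu,cv,h): return ray(f,170+(cu+.5)/4-.5,120+(cv+.5)/4-.5,h)
# top panel only: z>0.1045 after erode
m=((Z>0.1035)&(Z<0.1125)).astype(np.uint8); m[:,:262]=0;m[:,352:]=0;m[:135]=0;m[218:]=0
m=cv2.morphologyEx(m,cv2.MORPH_CLOSE,np.ones((3,3))); m=cv2.morphologyEx(m,cv2.MORPH_OPEN,np.ones((7,7)))
c=max(cv2.findContours(m,0,1)[0],key=cv2.contourArea)
q=np.array([ray(f,*p[0],0.108)[:2] for p in c],np.float32)
rr=cv2.minAreaRect(q*1000);print(rr);print(cv2.boxPoints(rr))
for n,a in dict(BLout=(407,70,.1),BRout=(688,97,.1),pBL=(433,72,.108),pBR=(720,133,.108),pFR=(663,383,.108),pFL=(375,318,.108),hinge=(367,300,.104),handle=(568,415,.115)).items(): print(n,r(*a).round(4))
```

```text
((602.4197387695312, 42.379844665527344), (196.587646484375, 168.35902404785156), 77.45165252685547)
[[498.8954   -35.27691 ]
 [663.2328   -71.855156]
 [705.9441   120.0366  ]
 [541.6067   156.61484 ]]
BLout [0.7076 0.1367 0.1   ]
BRout [ 0.6908 -0.0515  0.1   ]
pBL [0.7036 0.1184 0.108 ]
pBR [ 0.6635 -0.0723  0.108 ]
pFR [ 0.4961 -0.0354  0.108 ]
pFL [0.5366 0.1506 0.108 ]
hinge [0.5492 0.1568 0.104 ]
handle [0.4738 0.025  0.115 ]
```

Box yaw is about -5.1° and the door about 7.4° ajar. The hinge is near (0.548,0.157) and the handle near (0.474,0.025). I'll check reachability along the arc before moving.

```bash
cat >> h.py <<'E'
PSI=-0.089; HINGE=np.array([0.5475,0.1578]); 
def handle(q,rx=0.044,ry=0.145):
    p=PSI-q; return HINGE+ry*np.array([np.sin(p),-np.cos(p)])+rx*np.array([-np.cos(p),-np.sin(p)])
def att(q): return [np.pi,0,PSI-q+np.pi/2]
E
python3 - <<'E'
from plant import robot
from h import *
print(handle(.13))
for q in np.linspace(.13,1.5,7):
    for z in (.085,.2):
        j=robot.inverse_kinematics([*handle(q),z],att(q)); print(round(q,2),handle(q).round(3),z,None if j is None else np.round(j,2))
p=np.array([.5475,.1578])
j=robot.inverse_kinematics([.64,.03,.065],[np.pi,0,PSI+np.pi/2]);print(np.round(j,2))
p=[*handle(.13),.22]
robot.goto(p,att(.13))
f=robot.grab_frame("wrist"); cv2.imwrite("pics/c.png",f["image"][:,:,::-1]); s=robot.sense(); print(s['t'],s['tcp_pos'],s['wrist_force'])
print(proj(f,[*handle(.13),.115]))
E
```

```text
[0.47304916 0.02582246]
0.13 [0.473 0.026] 0.085 [-0.29  0.36  0.18  2.16 -0.11  0.63  1.32]
0.13 [0.473 0.026] 0.2 [-0.4   0.19  0.29  2.06 -0.07  0.91  1.28]
0.36 [0.445 0.046] 0.085 [-0.37  0.33  0.21  2.21 -0.12  0.61  1.04]
0.36 [0.445 0.046] 0.2 [-0.46  0.14  0.29  2.11 -0.05  0.9   0.98]
0.59 [0.422 0.072] 0.085 [-0.45  0.3   0.22  2.25 -0.12  0.59  0.75]
0.59 [0.422 0.072] 0.2 [-0.54  0.11  0.29  2.15 -0.04  0.89  0.67]
0.82 [0.406 0.103] 0.085 [-0.54  0.29  0.22  2.27 -0.11  0.58  0.44]
0.82 [0.406 0.103] 0.2 [-0.61  0.09  0.29  2.17 -0.03  0.89  0.36]
1.04 [0.398 0.136] 0.085 [-0.63  0.29  0.23  2.27 -0.12  0.59  0.13]
1.04 [0.398 0.136] 0.2 [-0.69  0.09  0.28  2.17 -0.03  0.89  0.05]
1.27 [0.397 0.171] 0.085 [-0.71  0.31  0.24  2.25 -0.13  0.59 -0.16]
1.27 [0.397 0.171] 0.2 [-0.77  0.11  0.29  2.14 -0.04  0.89 -0.25]
1.5 [0.403 0.204] 0.085 [-0.79  0.34  0.27  2.21 -0.15  0.61 -0.43]
1.5 [0.403 0.204] 0.2 [-0.84  0.15  0.31  2.1  -0.06  0.9  -0.52]
[-0.19  0.6   0.11  1.77 -0.09  0.77  1.45]
2.4667 [0.47332929 0.02676909 0.22001469] [0.71857651 0.54967986 0.00485027]
[315.62983814 201.84685107]
```

View pics/c.png

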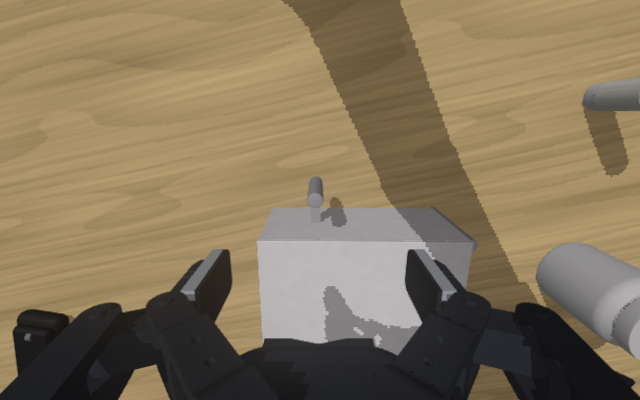

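The wrist view shows the handle's top at (315,200). My estimate projects to (316,202), so they agree. The fingers will straddle the bar, so I'm descending to grip and swing.

Run:
```python
from plant import robot
from h import *
c=robot.move_straight([*handle(.13),.087],vel=.12,contact_N=8); s=robot.sense(); print(c,s['t'],s['tcp_pos'],s['wrist_force'].round(2) if hasattr(s['wrist_force'],'round') else s['wrist_force'])
if not c:
    robot.grip(0.0,25); s=robot.sense(); print(s['t'],s['opening'],s['tcp_pos'],s['wrist_force'])
    f=robot.grab_frame("wrist"); cv2.imwrite("pics/d.png",f["image"][:,:,::-1])
```

```text
False 3.725 [0.47357237 0.02587937 0.08755996] [ 0.63 -0.51 -0.56]
4.375 0.15161453574758307 [0.47226264 0.02447452 0.08707455] [-3.70136601 -3.99928778  5.07416632]
```

View pics/d.png

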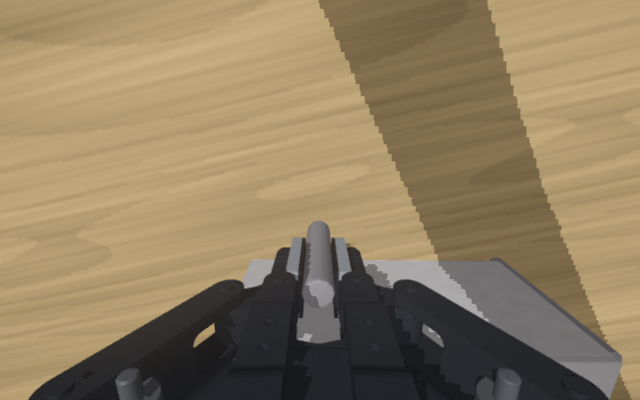

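The bar is held between both pads, at about (318,260). Now I'll swing it along the arc, watching the force.

Run:
```python
from plant import robot
from h import *
p0=np.array(robot.sense()['tcp_pos'])[:2]; 
for q in np.linspace(.13,1.42,10)[1:]:
    robot.move_straight([*handle(q),.087],vel=.08,attitude=att(q))
    s=robot.sense(); w=np.array(s['wrist_force']); n=handle(q)-HINGE; n/=np.linalg.norm(n)
    print(round(q,2),round(s['t'],2),np.round(s['tcp_pos'],4),w.round(1),'rad',round(w[:2]@n,1),'open',round(s['opening'],3))
    if np.linalg.norm(w)>40: break
```

```text
0.27 4.85 [0.4536 0.0371 0.0871] [-4.  -2.9  7.1] rad 4.7 open 0.151
0.42 5.28 [0.4374 0.052  0.0871] [-4.6 -3.4  6.2] rad 5.6 open 0.156
0.56 5.7 [0.4235 0.069  0.0871] [-3.3 -2.2  5.2] rad 4.0 open 0.155
0.7 6.12 [0.4123 0.0877 0.0871] [-3.7 -1.   6.1] rad 3.7 open 0.157
0.85 6.55 [0.404  0.1078 0.0871] [-2.9 -0.9  5.8] rad 3.1 open 0.154
0.99 6.97 [0.3986 0.1286 0.0871] [-2.8 -0.4  5.2] rad 2.8 open 0.155
1.13 7.4 [0.3963 0.1497 0.0871] [-1.2  0.4  4.4] rad 1.1 open 0.156
1.28 7.83 [0.3969 0.1711 0.0871] [-2.1  0.3  3.5] rad 2.1 open 0.157
1.42 8.25 [0.4006 0.1923 0.0871] [0.3 0.7 3.2] rad -0.1 open 0.153
```

Run:
```python
from plant import robot
from h import *
robot.grip(0.5)
p=np.array(robot.sense()['tcp_pos'])
robot.move_straight([p[0],p[1],.25],vel=.2)
robot.goto([.47,.3,.3],[np.pi,0,PSI+np.pi/2])
f=robot.grab_frame("top"); W=cloud(f); s=robot.sense(); print(s['t'],s['wrist_force'])
cv2.imwrite("pics/e.png",cv2.resize(f["image"][120:270,230:380,::-1],None,fx=4,fy=4,interpolation=cv2.INTER_CUBIC))
cv2.imwrite("pics/e_full.png",f["image"][:,:,::-1])
np.savez("e.npz",**{k:f[k] for k in f})
```

```text
10.9083 [-0.17693384 -0.52830778 -0.97431222]
```

View pics/e.png

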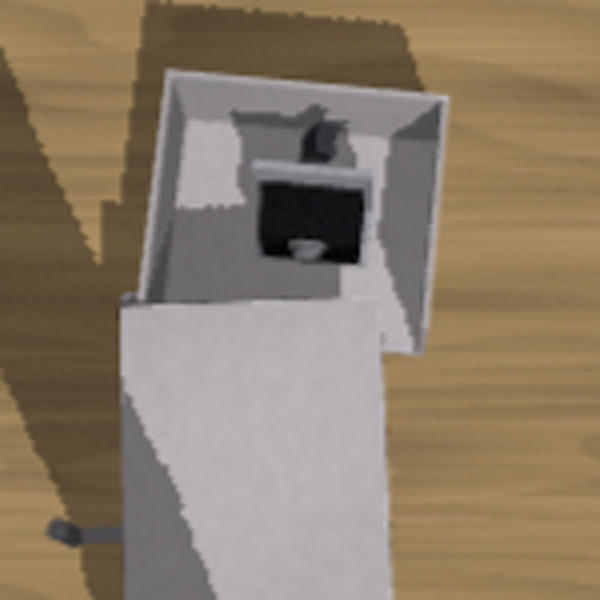

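View pics/e_full.png

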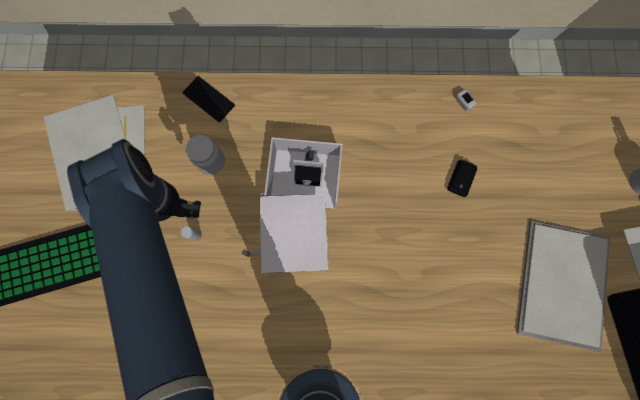

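The door is wide open and the jar and glue are undisturbed. In the crop the box's back corners are at (167,70) and (449,97), the front-right corner is at (420,354), and the bracket's top edge runs (252,161)–(373,172). The dark bolt head is at about (322,138). Next is a close wrist look from above the gap.

Run:
```python
from plant import robot
from h import *
f=dict(np.load("e.npz"))
def r(cu,cv,h): return ray(f,230+(cu+.5)/4-.5,120+(cv+.5)/4-.5,h)
P={n:r(*a)[:2] for n,a in dict(BL=(167,70,.1),BR=(449,97,.1),FR=(420,354,.1),kL=(252,161,.098),kR=(373,172,.098),bolt=(322,138,.075),pBL=(121,308,.108),pBR=(380,296,.108)).items()}
for n in P: print(n,P[n].round(4))
d=P['BL']-P['BR']; print('len',np.linalg.norm(d)); psi=np.arctan2(-d[0],d[1]); 
e=P['BR']-P['FR']; print('psi',psi, np.arctan2(e[1],e[0]),'len',np.linalg.norm(e))
k=P['kL']-P['kR']; print('k',np.linalg.norm(k),np.arctan2(-k[0],k[1]))
dd=P['pBR']-P['pBL']; ang=np.arctan2(dd[1],dd[0]); print('door panel y-edge angle',ang)
ex=np.array([np.cos(psi),np.sin(psi)]); ey=np.array([-ex[1],ex[0]])
O=(P['BL']+P['BR'])/2-.09*ex; print('O',O)
for n in P: print(n,((P[n]-O)@ex*1000).round(1),((P[n]-O)@ey*1000).round(1))
W=cloud(f); B=(W[...,:2]-O); bx=B@ex; by=B@ey; Z=W[...,2]
m=(bx>.042)&(bx<.08)&(abs(by)<.07)&(Z>.03)&(Z<.095)
print('head pts',m.sum(),bx[m].min(),bx[m].max(),by[m].min(),by[m].max(),Z[m].max())
by0=((P['kL']+P['kR'])/2-O)@ey
g=O+.058*ex+by0*ey; print('bracket y',by0,'bolt est',g)
# camera is at tool y=-72mm ; put camera above the gap, slightly front
a=[np.pi,0,psi+np.pi/2]; tool_y=np.array([np.sin(a[2]),-np.cos(a[2])])
t=g+tool_y*.05; print(t)
robot.goto([*t,.26],a)
fw=robot.grab_frame("wrist"); cv2.imwrite("pics/g.png",fw["image"][:,:,::-1]); np.savez("g.npz",**{k:fw[k] for k in fw},O=O,psi=psi)
print(proj(fw,[*g,.062]),robot.sense()['t'])
```

```text
BL [0.7076 0.1367]
BR [ 0.6909 -0.0522]
FR [ 0.5164 -0.0336]
kL [0.6456 0.0784]
kR [ 0.6389 -0.0019]
bolt [0.6691 0.0329]
pBL [0.543  0.1599]
pBR [ 0.5528 -0.0073]
len 0.18963343018523388
psi -0.08859243179142148 -0.10597472679621407 len 0.1754469123407578
k 0.080644415836872 -0.08281846899764707
door panel y-edge angle -1.512515570600356
O [0.60959271 0.05023896]
BL 90.0 94.8
BR 90.0 -94.8
FR -85.4 -91.8
kL 33.3 31.3
kR 33.8 -49.4
bolt 60.8 -12.0
pBL -76.0 103.3
pBR -51.5 -62.3
head pts 85 0.045022571551090046 0.06990094768974536 -0.020987513393713547 0.0038075891707012558 0.08807823272253734
bracket y -0.00906363413068377 bolt est [0.66656332 0.03607923]
[0.71636724 0.0316554 ]
[314.86937643 133.69819801] 12.3333
```

View pics/g.png

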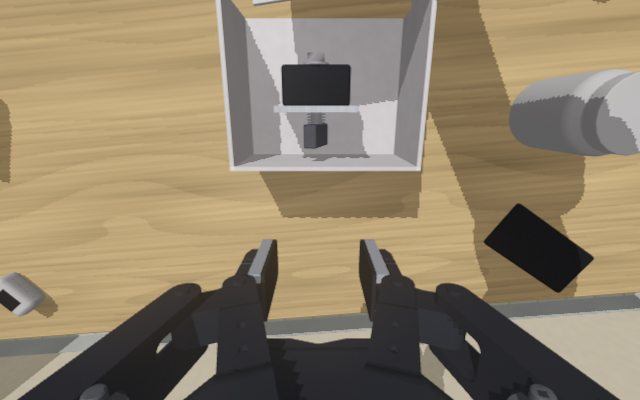

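The wrist view shows the bracket's top edge at (274–358,108) and the bolt head at (304–327,124–148). My estimate projects to (315,134), so they agree. I'll cross-check the y value with this view, then descend into the gap.

Run:
```python
from plant import robot
from h import *
f=dict(np.load("g.npz")); O=f["O"];psi=float(f["psi"])
ex=np.array([np.cos(psi),np.sin(psi)]); ey=np.array([-ex[1],ex[0]])
def b(u,v,h): q=ray(f,u,v,h)[:2]-O; return np.array([q@ex,q@ey])*1000
print('wrist: bracket edges',b(274,108,.098),b(358,108,.098),'back wall corners',b(232,170,.1),b(421,170,.1))
by=(b(274,108,.098)[1]+b(358,108,.098)[1])/2
y=(by-9.06)/2/1000; print('y used',y)
g=O+.059*ex+y*ey; a=[np.pi,0,psi+np.pi/2]
robot.grip(1.0)
robot.goto([*g,.17],a)
c=robot.move_straight([*g,.058],vel=.08,contact_N=8); s=robot.sense(); print(c,s['t'],np.round(s['tcp_pos'],4),np.round(s['wrist_force'],2))
fw=robot.grab_frame("wrist"); cv2.imwrite("pics/i.png",fw["image"][:,:,::-1])
```

```text
wrist: bracket edges [ 31.76366511 -47.62098712] [31.54391352 32.27298989] back wall corners [ 91.18572346 -91.70255182] [90.74794825 97.60343918]
y used -0.00836699930756118
False 14.875 [0.668  0.0367 0.0586] [-0.45  0.41  0.53]
```

View pics/i.png

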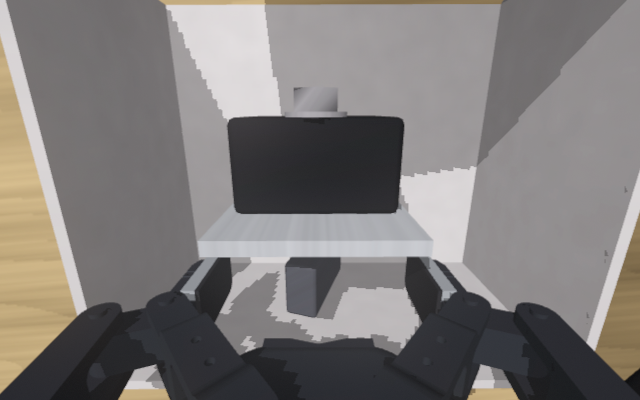

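The fingers are in the gap at (210,290) and (430,290), either side of the leaning head at (312,285), with no contact. Closing now.

Run:
```python
from plant import robot
from h import *
robot.grip(0.0,70)
robot.sleep(.3)
s=robot.sense(); print(s['t'],s['opening'],np.round(s['tcp_pos'],4),np.round(s['wrist_force'],2),np.round(s['torque'],2))
fw=robot.grab_frame("wrist"); cv2.imwrite("pics/k.png",fw["image"][:,:,::-1])
```

```text
15.875 0.1564734581072358 [0.6678 0.0358 0.0584] [-0.96 -4.4   4.68] [-0.77  0.29  0.11]
```

View pics/k.png

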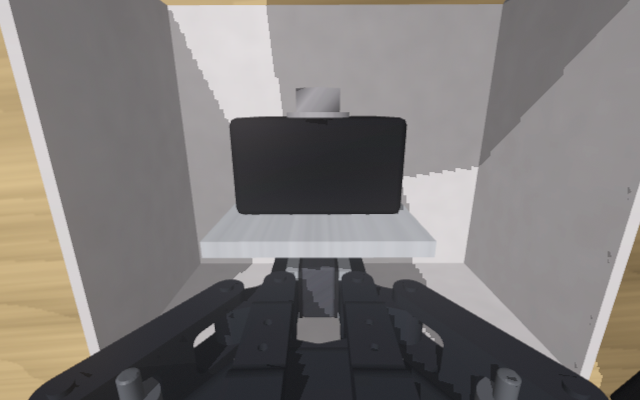

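The opening of 0.156 matches 14 mm, the same reading as on the 14 mm handle bar. The head is square between the pads at (319,285). One last look at the whole scene before handing in.

Run:
```python
from plant import robot
from h import *
f=robot.grab_frame("top"); cv2.imwrite("pics/m.png",f["image"][:,:,::-1])
W=cloud(f)
for nm,(u0,u1,v0,v1) in dict(jar=(180,230,130,180),glue=(175,205,220,245)).items():
    S=W[v0:v1,u0:u1].reshape(-1,3); t=S[S[:,2]>np.nanmax(S[:,2])-0.012]; print(nm,t.mean(0),np.ptp(t,axis=0))
s=robot.sense(); print(s['t'],s['opening'],np.round(s['wrist_force'],2))
```

```text
jar [0.66902121 0.32228737 0.11987781] [0.07218506 0.07164169 0.01184594]
glue [0.36897372 0.14592166 0.68713078] [0.00577712 0.02702971 0.01192596]
15.975 0.15582193310804562 [-1.21 -4.47  5.3 ]
```

View pics/m.png

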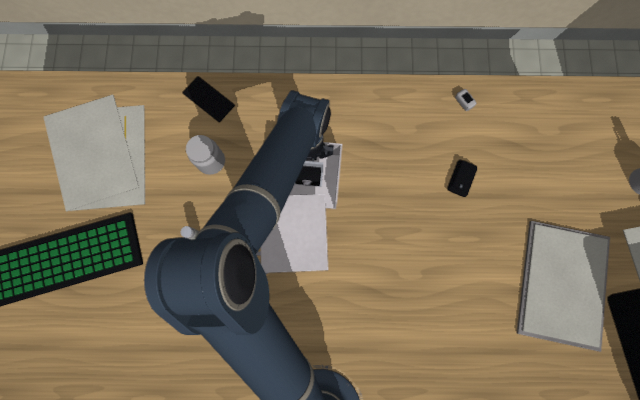

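The door is still open (panel at 262–328,196–272). The jar (205,153), glue (188,232) and mouse (462,178) haven't moved. The glue depth reading picked up the arm passing over it, so it isn't valid. Handing in.

Run:
```python
from plant import robot
print(robot.close_job());
```

```text
the job is handed in; nothing more can be done
None
```

I swung the door open by its handle, then gripped the bolt head behind the bracket and handed the job in while still holding it. It took about 16 s of the 45 s allowed.

- **Door:** it ended about 1.42 rad open (about 81°). That is where I moved the handle; the panel edge in the top view also gives about 1.42. It was still open in the last picture.
- **Bolt head:** I gripped it from left and right at 70 N. The jaw opening read 0.156, the same as on the 14 mm handle bar, so the head is flat between the pads and upright. The wrist picture agreed.
- **Forces:** wrist force was about 7 N at the end and stayed below 9 N in the readings I took while swinging the door.
- **Jar, glue stick and mouse:** the jar measured within 0.1 mm of where it started. The glue stick and mouse look unmoved in the last top view.
- **Check that failed:** the last depth reading of the glue stick was invalid because the arm was in the way, so I judged it by eye only.

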